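Refit the strainer cover on its four studs

ROBOT

A 7-joint arm with a two-finger parallel gripper is mounted at the origin on the work surface. World frame = base frame: x ahead of the robot, y to its left, z up, the work surface at z = 0. Lengths are in m, angles in rad, forces in N, time in s.
With the tool pointing down it reaches from about 0.35 to 0.9 m from the base axis. Payload 19.9 kg.
Tool frame: the origin (TCP) lies on the centre line of the jaws, within the pads' length; the fingertips stand 14 mm ahead of it and the grasp point (between the pads) lies 5 mm behind it; z points along the fingers, y is the direction in which the jaws open and shut (so a half turn about z gives the same grasp; the last joint's range is limited). The gripper opens to 85 mm and grips with 20 to 120 N. Pads are 22 mm wide; open, the fingers measure 114 mm over their backs; the gripper's body (76 mm by 85 mm) begins 54 mm behind the grasp point. The pads swing forward as they close: fully open they stand 13 mm farther back than shut.
Start: joints at [1.113, 0.417, -0.01, 1.614, 0.005, 1.111, -0.053], TCP at [0.253, -0.571, 0.208] pointing down, gripper open.
Joint ranges: [-2.81, 2.81], [-0.39, 2.02], [-1.27, 1.25], [0.06, 2.57], [-1.19, 4.33], [0.19, 2], [-2.82, 2.82]. Speed limits (rad/s): [1.89, 1.89, 2.39, 2.39, 3.01, 3.01, 3.01].

INTERFACE

Orientations are given as a 3x3 rotation matrix whose columns are the frame's x, y, z axes.
In Python, from bench import env gives the robot as it stands.
- The arm moves only by the tool carry_out, never from a script. Its arguments are lists of equal length, an entry for each row: "claw": the closure, from -1 (fully open) to 1 (shut), so that 0 is half open; "linear": the shift along the tool's x, y, z in cm, a list of three; "turn": the turn, a rotation vector about the tool's x, y, z in rad, a list of three. In form: {"claw": [claw, ...], "linear": [[dx, dy, dz], ...], "turn": [[ax, ay, az], ...]}. A call has 1 to 20 rows; each row shifts and turns the commanded pose from where the row before left it, along the tool's axes as they then stand; what a row does not reach is not made up. A row lasts 1/12 s, in which the tool goes at most 41.7 mm and 7.16 degrees, less where a joint would pass 70% of its speed; a pose out of reach is approached as far as the arm can. A call is refused whole if a number of a shift passes 4.17 or a number of a turn 0.125, either way. A call with a gripper value outside its range is refused whole. The fingers move at their own pace and stop on an object; the grip force is fixed at half the most. Time passes only in rows, so rows that do not move let the fingers close. It gives the time, the measured TCP pose, the force and the opening at its end, in the units of the state.
- env.state(): the state, without advancing time (a new reading comes with each control period).
- env.get_image(name): name is "side" or "top"; returns the picture (384x512x3 uint8, red, green, blue); there is no depth.
- env.camera_params(name): a dict with "mtx" (3x3 intrinsics, pixels), "distortion" ([k1, k2, p1, p2, k3] as OpenCV has them; the pictures are not rectified), "rvec" (rotation vector, rad) and "tvec" (3), from world to camera coordinates, as OpenCV has them. Camera axes: x right, y down, z forward; pixel columns grow to the right and rows downward; lengths in m; the calibration is good to about 2 mm. A picture is of the moment at which its call begins. camera_params takes no time and is no camera call.
- env.close_job(): hands the job in, once; it reports no verdict.
The state is a dict: "clock": time; "joints": joint angles; "joint_velocities": joint speeds; "tau": joint torques, N m; "position": TCP position; "tool_rot": TCP orientation; "wrist_force": force on the tool from outside, world axes, zero at the start; "wrist_torque": the same for the moment, N m; "grip_width": opening from 0.0 (shut) to 1.0 (fully open).
Only numpy, scipy, OpenCV 4.12 (cv2) and the standard library are available. Lean on these libraries where they do the work, as an engineer would, in place of code of your own. Each camera call takes 0.05 s, during which the arm holds its last target.

TASK

Pick up the square strainer cover by its bridge handle, set it over the centre spigot of the water strainer, and turn it under light pressure until all four studs find their holes; then slide it down fully home, flat on the stud plate, and let go. Work by feel and gently: do not drop it on or press it against the strainer with more than about 25 N, and leave the other things on the counter where they are.

Things in the scene. Friction and masses are not known exactly. Their poses are not given: they have to be found in the camera images.
- housing: Water strainer fixed to the counter: grey pot, foot 150 x 150 x 12 mm, round body 112 mm across, pipe stubs on its +y and -y sides out to 80 mm, brass drain stub on its -x side. Origin: centre of the foot's underside, z up. On top a square steel stud plate, 118 x 118 x 12 mm, on a stiff swivel (about 4 N m to turn) and a sprung seal: starts to yield at about 9 N, then 3 N per mm for 4 mm.
- face (a point): On the pot's axis at the stud plate's top face, 70 mm above the counter, where the cover's underside must end up. Its axes are the POT's. The plate was left turned from them, anticlockwise seen from above, by an unmeasured 0.1 to 1.1 rad (6 to 63 degrees): to be seen or felt. Four studs, 8 mm diameter, 14 mm high (last 1.5 mm tapering to 6.4), stand at +-40, +-40 mm in the plate's own axes.
- spigot (a point): Centre of the top of the centre spigot, on the pot's axis, 96 mm above the counter; axes as the pot's. The spigot is 24 mm in diameter and stands 26 mm above the plate's face, its last 6 mm tapering to 12 mm; it belongs to the stud plate and dips with it on the seal.
- cover: Loose square aluminium cover, 120 x 120 x 8 mm, about 0.45 kg, lying flat on the counter, handle up. Origin: centre of its underside, z up. Through holes: centre bore 27 mm diameter, four of 11 mm diameter at x = +-40, y = +-40 mm; any of the four quarter turns fits. Seated, the spigot stands up 18 mm through it.
- handle (a point): Centre of the cover's handle bar, 52 mm above its underside; axes as the cover's. The black bar runs along the cover's x axis: 86 mm long, 14 mm wide (y), 14 mm high, on two posts at x = +-37 mm (10 x 14 mm), open underneath from 8 to 45 mm above the underside.
- spray: Bystander: lavender spray bottle, 68 mm across, 195 mm tall, standing; origin at the centre of its underside.
- tub: Bystander: closed red plastic tub, 158 x 118 x 82 mm; origin at the centre of its underside.
- caddy: Bystander: open steel caddy with wooden pegs, 120 x 90 mm, about 90 mm tall; origin at the centre of its underside.
- jarlid: Bystander: grey silicone jar lid lying flat, 84 mm diameter, 12 mm high; origin at the centre of its underside.
There are look-alikes about, which are no part of the job. Several things have the shape of the housing; the one meant has the colours described above.

How it is judged:
By the outcome, as a careful person would: the job done as asked, in the order asked, and still so for the second after the job is handed in, with the robot touching nothing.
It also fails if it takes over 72 s, if anything falls off the work surface, if the arm or the gripper's body presses on something with over 40 N, if the wrist force passes 120 N, or if a joint passes its speed limit or range.

## Working session

There is one attempt and no reset: what is moved stays moved. The work goes in short steps, Python scripts to look and compute and a tool call to move; the robot and the scene stay as the last step left them, time stands still between calls to the robot, and variables do not carry over. Pictures are saved under pics/ and viewed, and the job is handed in when it is done.

Besides the shell and the picture viewer there is one more tool, called after "Emit:" by a JSON object that holds its "api" and its "payload". carry_out: Moves the arm, as the interface text tells. Its arguments: {"type":"object","properties":{"claw":{"type":"array"},"linear":{"type":"array"},"turn":{"type":"array"}},"required":["claw","linear","turn"]}

```bash
mkdir -p pics; ls; python3 - <<'E'
from bench import env
import cv2
for n in ("side","top"):
    im=env.get_image(n); cv2.imwrite(f"pics/{n}0.png",im[:,:,::-1])
    p=env.camera_params(n); print(n,p)
s=env.state(); print(s)
E
```

```text
pics
side {'mtx': array([[370.00419804,   0.        , 253.58832695],
       [  0.        , 370.00419804, 190.10852435],
       [  0.        ,   0.        ,   1.        ]]), 'distortion': array([0.00307269, 0.        , 0.        , 0.        , 0.        ]), 'rvec': array([ 0.34903622, -2.86944939,  1.0115669 ]), 'tvec': array([0.54873165, 0.16792103, 1.05651498])}
top {'mtx': array([[434.72039149,   0.        , 248.76319069],
       [  0.        , 434.72039149, 198.72551744],
       [  0.        ,   0.        ,   1.        ]]), 'distortion': array([0.05379802, 0.        , 0.        , 0.        , 0.        ]), 'rvec': array([ 2.11539799, -2.14481093,  0.18052123]), 'tvec': array([0.02325564, 0.55104428, 1.29352205])}
{'clock': 0.1, 'joints': array([ 1.11247234,  0.41792258, -0.01032091,  1.61410313,  0.00468533,
        1.11075043, -0.05300709]), 'joint_velocities': array([-0.00134565, -0.0003333 ,  0.0004417 , -0.00271779, -0.00030151,
        0.00121406, -0.00257677]), 'tau': array([ 1.38318886e-03, -8.65825653e+01,  6.80250060e-01, -4.35636735e+01,
        1.91321882e-02,  4.90166320e-03, -1.41677342e-04]), 'position': array([ 0.25289722, -0.57116413,  0.20762216]), 'tool_rot': array([[ 9.14375034e-01,  4.04867898e-01, -5.31115787e-04],
       [ 4.04868241e-01, -9.14374456e-01,  1.03057557e-03],
       [-6.83917430e-05, -1.15736449e-03, -9.99999328e-01]]), 'wrist_force': array([-0.94494507,  0.24734712,  0.787374  ]), 'wrist_torque': array([ 0.00061339, -0.03079687,  0.01332985]), 'grip_width': 0.9999195108334004}
```

View pics/side0.png

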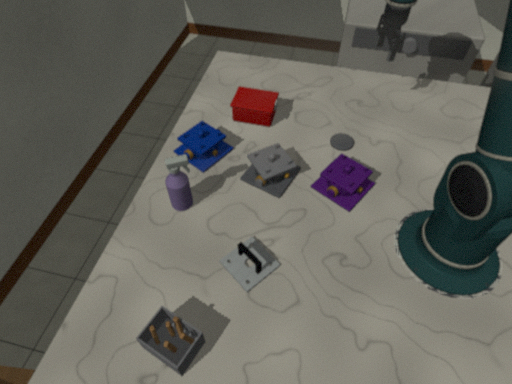

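View pics/top0.png

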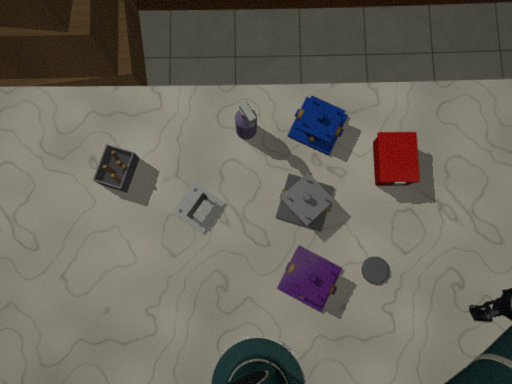

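Candidates for the housing are blue (top 319,125), grey (top 305,200) and purple (top 311,278). The grey pot fits the description. The only cover is the pale square with a black handle at top (198,208), side (250,263). I'll enlarge both to confirm.

```bash
cat > h.py <<'E'
import numpy as np, cv2
from bench import env
def cam(n):
    p=env.camera_params(n); R=cv2.Rodrigues(np.array(p['rvec']))[0]
    return np.array(p['mtx']),np.array(p['distortion']),R,np.array(p['tvec']).reshape(3)
def ray(n,uv):
    K,d,R,t=cam(n)
    x=cv2.undistortPoints(np.array(uv,float).reshape(-1,1,2),K,d).reshape(-1,2)
    v=np.c_[x,np.ones(len(x))]@R
    return -R.T@t, v/np.linalg.norm(v,axis=1)[:,None]
def onplane(n,uv,z):
    c,v=ray(n,uv); return c+v*((z-c[2])/v[:,2])[:,None]
def tri(a,b): # a in top, b in side
    c1,v1=ray('top',a); c2,v2=ray('side',b); v1=v1[0];v2=v2[0]
    s=np.linalg.lstsq(np.c_[v1,-v2],c2-c1,rcond=None)[0]
    p,q=c1+s[0]*v1,c2+s[1]*v2
    return (p+q)/2,np.linalg.norm(p-q)
def proj(n,P):
    p=env.camera_params(n)
    return cv2.projectPoints(np.array(P,float).reshape(-1,1,3),np.array(p['rvec']),np.array(p['tvec']),np.array(p['mtx']),np.array(p['distortion']))[0].reshape(-1,2)
E
python3 - <<'E'
import cv2,numpy as np
t=cv2.imread('pics/top0.png'); s=cv2.imread('pics/side0.png')
def c(i,x,y,w=40,k=8): return cv2.resize(i[y-w:y+w,x-w:x+w],(400,400) if k==5 else (400,400),interpolation=cv2.INTER_CUBIC)
def tile(im,x,y,w): return cv2.resize(im[y-w:y+w,x-w:x+w],(400,300*0+400),interpolation=cv2.INTER_CUBIC)
cv2.imwrite('pics/h1.png',np.hstack([tile(t,305,200,36),tile(s,272,168,36)]))
cv2.imwrite('pics/c1.png',np.hstack([tile(t,200,208,32),tile(s,250,262,32)]))
E
```

```text
(no output)
```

View pics/h1.png

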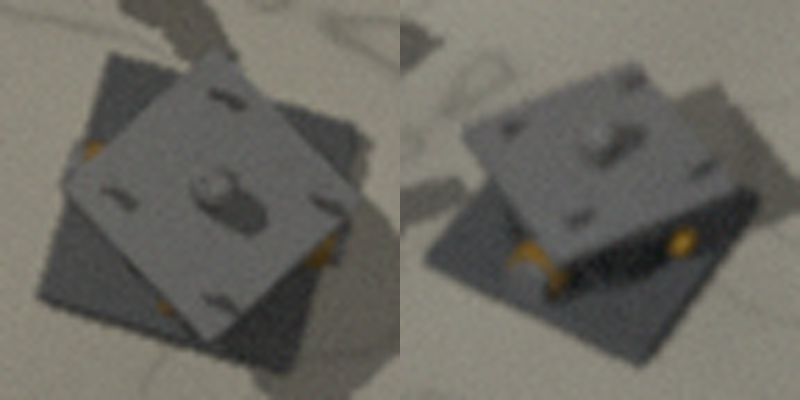

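View pics/c1.png

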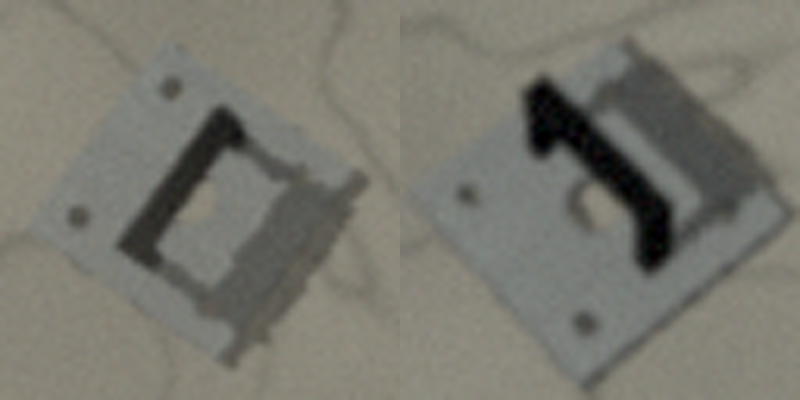

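```bash
cat > meas.py <<'E'
from h import *
t=cv2.imread('pics/top0.png'); s=cv2.imread('pics/side0.png')
def quadcorners(mask):
    # line fits to the four sides of the largest blob
    cs,_=cv2.findContours(mask,cv2.RETR_EXTERNAL,cv2.CHAIN_APPROX_NONE)
    c=max(cs,key=cv2.contourArea); h=cv2.convexHull(c)
    q=cv2.approxPolyN(h,4).reshape(-1,2).astype(float) if hasattr(cv2,'approxPolyN') else cv2.boxPoints(cv2.minAreaRect(c))
    pts=c.reshape(-1,2).astype(float); L=[]
    for i in range(4):
        a,b=q[i],q[(i+1)%4]; d=(b-a)/np.linalg.norm(b-a); n=np.array([-d[1],d[0]])
        u=(pts-a)@d; w=(pts-a)@n; m=(u>.12*np.linalg.norm(b-a))&(u<.88*np.linalg.norm(b-a))&(abs(w)<6)
        L.append(cv2.fitLine(pts[m].astype(np.float32),cv2.DIST_HUBER,0,.01,.01).ravel())
    out=[]
    for i in range(4):
        l1,l2=L[i-1],L[i]
        k=np.linalg.solve(np.c_[l1[:2],-l2[:2]],l2[2:]-l1[2:]); out.append(l1[2:]+k[0]*l1[:2])
    return np.array(out),c
def crop(im,x0,y0,w,k=8):
    return cv2.GaussianBlur(cv2.resize(im[y0:y0+w,x0:x0+w],None,fx=k,fy=k,interpolation=cv2.INTER_CUBIC),(0,0),4)
def back(p,x0,y0,k=8): return (np.asarray(p)+.5)/k-.5+[x0,y0]
E
python3 - <<'E'
from meas import *
for im,x0,y0 in((t,269,164),(s,236,132)):
    c=crop(im,x0,y0,72); g=c.astype(int)
    for p in [(36,15),(20,40),(36,50),(22,48),(58,40)]:
        print(p,c[p[1]*8,p[0]*8])
g1=crop(t,168,176,64);g2=crop(s,218,230,64)
print([g1[y*8//1,x*8] .tolist() for x,y in ((28,25),(45,42),(15,20),(5,5))],[g2[y*8,x*8].tolist() for x,y in ((34,25),(50,25),(15,35),(5,5))])
E
```

```text
(36, 15) [91 94 94]
(20, 40) [ 98 100 100]
(36, 50) [97 98 99]
(22, 48) [66 69 69]
(58, 40) [96 95 96]
(36, 15) [93 95 97]
(20, 40) [57 56 54]
(36, 50) [42 40 40]
(22, 48) [80 85 88]
(58, 40) [40 40 41]
[[108, 113, 111], [84, 90, 89], [121, 133, 136], [124, 138, 142]] [[16, 16, 15], [76, 78, 74], [122, 127, 124], [112, 123, 125]]
```

```bash
python3 - <<'E'
from meas import *
vis=[];C={}
for n,im,x0,y0 in(('top',t,269,164),('side',s,236,132)):
    c=crop(im,x0,y0,72); g=cv2.cvtColor(c,cv2.COLOR_BGR2GRAY); rb=c[...,2].astype(int)-c[...,0]
    m=((g>83)&(g<113)&(rb<7)).astype(np.uint8)*255
    m=cv2.morphologyEx(m,cv2.MORPH_CLOSE,np.ones((45,45))) if 0 else m
    m=cv2.morphologyEx(m,cv2.MORPH_OPEN,np.ones((41,41)))
    q,ct=quadcorners(m)
    v=c.copy(); cv2.drawContours(v,[ct],-1,(0,255,0),1); cv2.polylines(v,[q.astype(int)],True,(0,0,255),1); vis.append(cv2.resize(v,(400,400)))
    C[n]=back(q,x0,y0)
cv2.imwrite('pics/h2.png',np.hstack(vis))
a,b=C['top'],C['side']
a=a[[a[:,1].argmin(),a[:,0].argmax(),a[:,1].argmax(),a[:,0].argmin()]]
b=b[[b[:,0].argmin(),b[:,1].argmin(),b[:,0].argmax(),b[:,1].argmax()]]
P=[]
for i in range(4):
    p,e=tri(a[i],b[i]); P.append(p); print(a[i].round(1),b[i].round(1),p.round(4),round(e,4))
print('centre',np.mean(P,0).round(4))
for n,q in(('top',a),('side',b)):
    W=onplane(n,q,.07); 
    print(n,W.mean(0).round(4),[round(np.degrees(np.arctan2(*(W[(i+1)%4]-W[i])[[1,0]]))%90,1) for i in range(4)],[round(np.linalg.norm(W[(i+1)%4]-W[i]),4) for i in range(4)])
E
```

```text
[307.9 170.8] [245.  155.3] [ 0.6352 -0.1686  0.0565] 0.0007
[332.8 199.8] [294.4 136.8] [ 0.509  -0.2252  0.1255] 0.0437
[306.4 224.6] [294.4 136.8] [ 0.466  -0.1397  0.1975] 0.0278
[279.5 197.2] [261.  174.3] [ 0.5549 -0.0766  0.0835] 0.0125
centre [ 0.5413 -0.1525  0.1157]
top [ 0.5473 -0.1596  0.07  ] [np.float64(38.2), np.float64(42.0), np.float64(42.8), np.float64(42.1)] [np.float64(0.116), np.float64(0.111), np.float64(0.1155), np.float64(0.1203)]
side [ 0.5453 -0.2009  0.07  ] [np.float64(41.5), np.float64(0.0), np.float64(69.5), np.float64(45.6)] [np.float64(0.1861), np.float64(0.0), np.float64(0.203), np.float64(0.0956)]
```

View pics/h2.png

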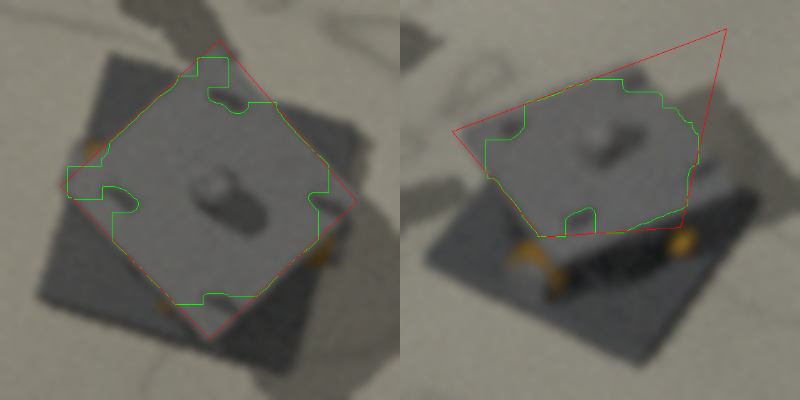

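The contour is broken up by the stud shadows, so I'll fit edge lines instead, using the gradient along the normals starting from the corners I read off the image.

```bash
cat >> meas.py <<'E'
from scipy.ndimage import map_coordinates
def edgefit(im,q,r=2.2):
    """q: rough corners (px, full image). Line per side from the strongest edge along normals"""
    g=cv2.GaussianBlur(im,(0,0),.8).astype(float).mean(2); q=np.array(q,float); L=[]
    o=np.arange(-r,r+.01,.1)
    for i in range(4):
        a,b=q[i],q[(i+1)%4]; d=(b-a)/np.linalg.norm(b-a); n=np.array([-d[1],d[0]]); pts=[]
        for u in np.linspace(.1,.9,40):
            p=a+u*(b-a); X=p+o[:,None]*n
            w=np.abs(np.gradient(map_coordinates(g,[X[:,1],X[:,0]],order=3)))
            pts.append(X[w.argmax()])
        L.append(cv2.fitLine(np.array(pts,np.float32),cv2.DIST_WELSCH,0,.01,.01).ravel())
    out=[]
    for i in range(4):
        l1,l2=L[i-1],L[i]; k=np.linalg.solve(np.c_[l1[:2],-l2[:2]],l2[2:]-l1[2:]); out.append(l1[2:]+k[0]*l1[:2])
    return np.array(out)
def report(a,b,z):
    P=[]
    for i in range(4):
        p,e=tri(a[i],b[i]); P.append(p); print(a[i].round(1),b[i].round(1),p.round(4),'gap',round(e,4))
    print('tri centre',np.mean(P,0).round(4))
    for n,q in(('top',a),('side',b)):
        W=onplane(n,q,z); D=np.roll(W,-1,0)-W
        print(n,W.mean(0).round(4),'ang',(np.degrees(np.arctan2(D[:,1],D[:,0]))%90).round(1),'len',np.linalg.norm(D,axis=1).round(4))
E
python3 - <<'E'
from meas import *
k=.18
qa=np.array([(208,48),(358,198),(210,340),(66,187)])*k+[269,164]
qb=np.array([(65,130),(240,62),(342,190),(160,262)])*k+[236,132]
a=edgefit(t,qa);a=edgefit(t,a,1.3);b=edgefit(s,qb);b=edgefit(s,b,1.3)
report(a,b,.07)
va=cv2.resize(t[164:236,269:341],(400,400),interpolation=cv2.INTER_CUBIC);vb=cv2.resize(s[132:204,236:308],(400,400),interpolation=cv2.INTER_CUBIC)
cv2.polylines(va,[(((a-[269,164]+.5)/k)).astype(int)],True,(0,0,255),1);cv2.polylines(vb,[((b-[236,132]+.5)/k).astype(int)],True,(0,0,255),1)
k=.16
qa=np.array([(170,45),(368,180),(232,368),(35,232)])*k+[168,176]
qb=np.array([(10,190),(228,38),(393,212),(185,385)])*k+[218,230]
print('cover'); a=edgefit(t,qa);a=edgefit(t,a,1.3);b=edgefit(s,qb);b=edgefit(s,b,1.3)
report(a,b,.008)
vc=cv2.resize(t[176:240,168:232],(400,400),interpolation=cv2.INTER_CUBIC);vd=cv2.resize(s[230:294,218:282],(400,400),interpolation=cv2.INTER_CUBIC)
cv2.polylines(vc,[(((a-[168,176]+.5)/k)).astype(int)],True,(0,0,255),1);cv2.polylines(vd,[((b-[218,230]+.5)/k).astype(int)],True,(0,0,255),1)
cv2.imwrite('pics/fit.png',cv2.resize(np.vstack([np.hstack([va,vb]),np.hstack([vc,vd])]),(600,600)))
E
```

```text
[307.5 171.6] [245.  155.1] [ 0.6334 -0.1669  0.0588] gap 0.0033
[333.8 199.7] [277.6 142.3] [ 0.5418 -0.2418  0.0681] gap 0.0015
[306.4 225.5] [296.3 165.6] [ 0.4644 -0.1566  0.064 ] gap 0.0002
[279.5 196.8] [264.1 179.2] [ 0.5522 -0.0781  0.0628] gap 0.0021
tri centre [ 0.5479 -0.1608  0.0634]
top [ 0.5464 -0.16    0.07  ] ang [40.7 42.  41.5 41.3] len [0.1167 0.1152 0.118  0.1168]
side [ 0.5471 -0.1549  0.07  ] ang [42.8 41.3 42.7 44.1] len [0.1227 0.1184 0.1167 0.1182]
cover
[192.1 185.1] [216.6 260.1] [0.6133 0.1963 0.01  ] gap 0.0172
[228.3 203.6] [258.1 238.1] [ 0.5391  0.0824 -0.0172] gap 0.0167
[206. 236.] [283.3 263.3] [ 0.4425  0.1526 -0.0065] gap 0.0009
[170.3 212.7] [246.6 293.3] [0.5183 0.2653 0.0011] gap 0.0005
tri centre [ 0.5283  0.1742 -0.0032]
top [0.5268 0.173  0.008 ] ang [61.9 55.3 56.3 52.3] len [0.1306 0.1237 0.1357 0.1112]
side [0.5273 0.1805 0.008 ] ang [45.3 54.3 54.7 55.1] len [0.1354 0.1058 0.1319 0.128 ]
```

View pics/fit.png

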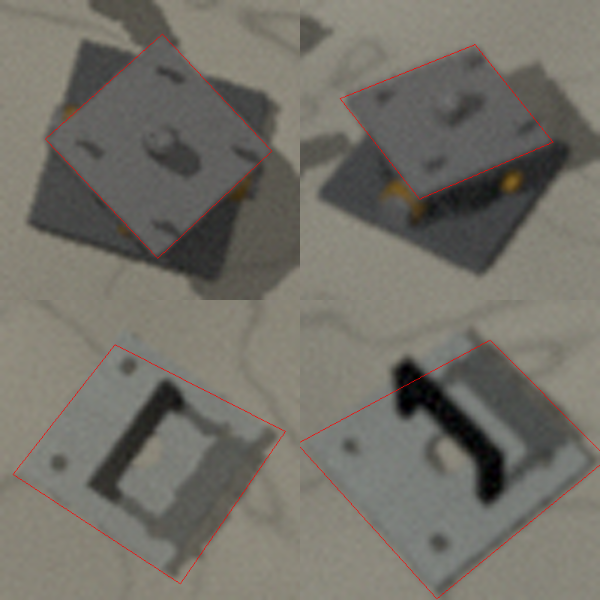

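```bash
python3 - <<'E'
from meas import *
k=8
vis=[];H={};O={}
for n,im,x0,y0 in(('top',t,168,176),('side',s,218,230)):
    c=cv2.resize(im[y0:y0+64,x0:x0+64],None,fx=k,fy=k,interpolation=cv2.INTER_CUBIC); c=cv2.GaussianBlur(c,(0,0),3)
    g=cv2.cvtColor(c,cv2.COLOR_BGR2GRAY)
    m=(g<(52 if n=='top' else 50)).astype(np.uint8)*255
    cs=[x for x in cv2.findContours(m,cv2.RETR_EXTERNAL,cv2.CHAIN_APPROX_NONE)[0]]
    big=max(cs,key=cv2.contourArea); r=cv2.minAreaRect(big); v=c.copy(); cv2.drawContours(v,[big],-1,(0,255,0),1)
    bp=cv2.boxPoints(r); cv2.polylines(v,[bp.astype(int)],True,(0,0,255),1)
    print(n,'rect',back(bp,x0,y0).round(2).tolist())
    bl=[]
    for (px,py) in ([(171,88),(79,216)] if n=='top' else [(67,194),(187,322)]):
        px,py=int(px*1.28),int(py*1.28); w=g[py-22:py+22,px-22:px+22].astype(float); bg=np.percentile(w,75); W=np.clip(bg-10-w,0,None)
        yy,xx=np.mgrid[-22:22,-22:22]; cx,cy=px+(W*xx).sum()/W.sum(),py+(W*yy).sum()/W.sum(); bl.append((cx,cy)); cv2.circle(v,(int(cx),int(cy)),3,(0,0,255),-1)
    O[n]=back(bl,x0,y0); print('holes',O[n].round(2).tolist(),onplane(n,O[n],.008).round(4).tolist(), onplane(n,O[n],.004).round(4).tolist())
    vis.append(cv2.resize(v,(400,400)))
cv2.imwrite('pics/c3.png',np.hstack(vis))
for i in (0,1): print(tri(O['top'][i],O['side'][i]))
E
```

```text
top rect [[187.07, 214.34], [202.73, 192.98], [207.74, 196.66], [192.08, 218.02]]
holes [[194.97, 189.62], [180.11, 210.33]] [[0.5901, 0.1868, 0.008], [0.524, 0.2332, 0.008]] [[0.5909, 0.1873, 0.004], [0.5246, 0.2338, 0.004]]
side rect [[234.0, 248.21], [241.12, 241.49], [264.72, 266.48], [257.61, 273.2]]
holes [[228.27, 260.75], [247.21, 281.3]] [[0.5907, 0.1891, 0.008], [0.5246, 0.2354, 0.008]] [[0.5915, 0.1871, 0.004], [0.5251, 0.2337, 0.004]]
(array([0.59109279, 0.18727782, 0.00435453]), np.float64(0.0006075815103259219))
(array([0.52484804, 0.23377874, 0.00422648]), np.float64(0.0004876192889761988))
```

View pics/c3.png

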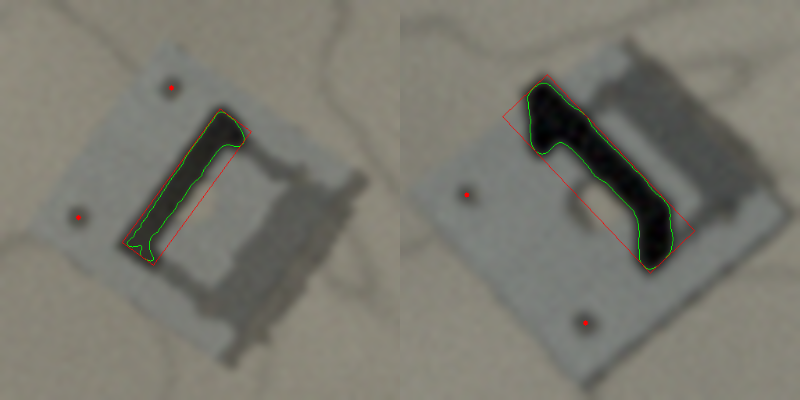

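```bash
python3 - <<'E'
from meas import *
T=lambda p:np.array(p)*.16+[168,176]-.5
S=lambda p:np.array(p)*.16+[218,230]-.5
for a,b in (((220,107),(143,80)),((120,243),(272,208))): print(tri(T(a),S(b)))
c=np.array([.535,.1778]);ex=np.array([.819,-.574]);ey=np.array([.574,.819])
pts=[np.r_[c+ex*x+ey*y,z] for z in(.059,) for x,y in((43,7),(43,-7),(-43,-7),(-43,7)) for x,y in((x/1000,y/1000),)]
base=[np.r_[c+ex*x*.06+ey*y*.06,.008] for x,y in((1,1),(1,-1),(-1,-1),(-1,1))]
out=[]
for n,im,o in(('top',t,(168,176)),('side',s,(218,230))):
    v=cv2.resize(im[o[1]:o[1]+64,o[0]:o[0]+64],(400,400),interpolation=cv2.INTER_CUBIC)
    for P in(pts,base): cv2.polylines(v,[((proj(n,P)-o+.5)/.16).astype(int)],True,(0,0,255),1)
    out.append(v)
cv2.imwrite('pics/c4.png',np.hstack(out))
E
```

```text
(array([0.56630421, 0.15594582, 0.06428757]), np.float64(0.005917930558600064))
(array([0.49887018, 0.20365676, 0.06751289]), np.float64(0.007309715619017163))
```

View pics/c4.png

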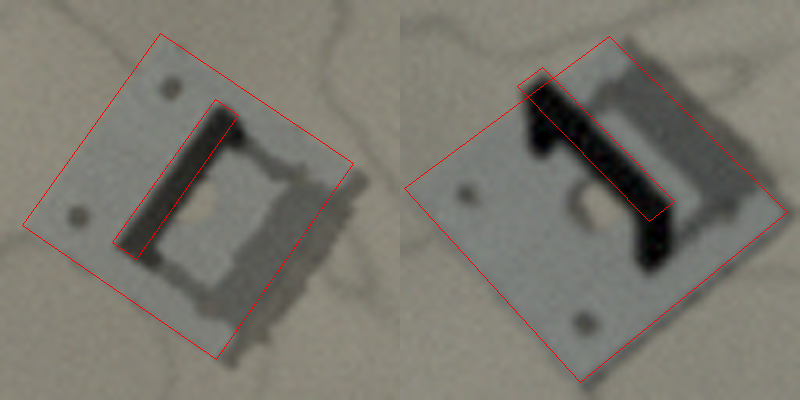

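Emit:
{"api": "carry_out", "payload": {"claw": [-1,-1,-1,-1,-1,-1,-1,-1,-1,-1,-1,-1,-1,-1,-1,-1,-1], "linear": [[0,0,-0.2],[0,0,-0.2],[0,0,-0.2],[0,0,-0.2],[0,0,-0.2],[0,0,0],[0,0,0],[0,0,0],[0,0,0],[0,0,0],[0,0,0],[0,0,0],[0,0,0],[0,0,0],[0,0,0],[0,0,0],[0,0,0]], "turn": [[0,0,-0.124],[0,0,-0.124],[0,0,-0.124],[0,0,-0.124],[0,0,-0.124],[0,0,-0.124],[0,0,-0.124],[0,0,-0.124],[0,0,-0.124],[0,0,-0.124],[0,0,-0.124],[0,0,-0.124],[0,0,-0.124],[0,0,-0.124],[0,0,-0.124],[0,0,-0.124],[0,0,-0.124]]}}

```text
clock: 1.52
position: [0.2529, -0.5713, 0.2178]
tool_rot: [[-0.819, 0.573, -0.0], [0.573, 0.819, 0.001], [0.001, 0.0, -1.0]]
wrist_force: [0.1, 0.5, 0.2]
grip_width: 1.001
```

The holes' dark centroids are biased by shadow: the overlay built from them sits about 1.5 px up and left of the visible edges in both views. I'll refit the cover edges and the bar with better starting corners.

```bash
python3 - <<'E'
from meas import *
k=.16
qa=np.array([(172,43),(365,173),(229,367),(34,233)])*k+[168,176]-.5
qb=np.array([(10,192),(222,40),(395,214),(185,388)])*k+[218,230]-.5
a=edgefit(t,qa,1.5);b=edgefit(s,qb,1.5)
report(a,b,.008)
T=lambda p:np.array(p)*.16+[168,176]-.5
S=lambda p:np.array(p)*.16+[218,230]-.5
# bar: rough corners of its top face
qa=T([(223,106),(245,124),(143,262),(118,243)]); qb=S([(123,95),(145,76),(270,203),(248,222)])
A=edgefit(t,qa,1.0);B=edgefit(s,qb,1.0); 
report(A,B,.059)
out=[]
for n,im,o,q,h in(('top',t,(168,176),a,A),('side',s,(218,230),b,B)):
    v=cv2.resize(im[o[1]:o[1]+64,o[0]:o[0]+64],(400,400),interpolation=cv2.INTER_CUBIC)
    for P in(q,h): cv2.polylines(v,[((P-o+.5)/.16).astype(int)],True,(0,0,255),1)
    out.append(v)
cv2.imwrite('pics/c5.png',np.hstack(out))
E
```

```text
[194.9 183.6] [218.2 261.4] [ 0.6172  0.1896 -0.0092] gap 0.0076
[227.4 203.7] [253.3 234. ] [0.5448 0.0842 0.0008] gap 0.0011
[205.1 235.5] [282.8 263.7] [ 0.4436  0.1554 -0.0041] gap 0.0013
[170.1 212.5] [246.7 293.2] [0.5183 0.2656 0.0023] gap 0.0001
tri centre [ 0.531   0.1737 -0.0025]
top [0.5284 0.1724 0.008 ] ang [57.2 54.9 56.1 50. ] len [0.123  0.1221 0.1331 0.1204]
side [0.5304 0.179  0.008 ] ang [56.3 54.2 54.7 54.8] len [0.1313 0.1255 0.1301 0.1218]
[202.8 191.8] [236.6 245.2] [0.5747 0.1576 0.0467] gap 0.0012
[206.3 195.4] [240.5 241.5] [0.5646 0.1463 0.0507] gap 0.003
[190. 218.] [261.9 262.9] [0.494  0.1957 0.0516] gap 0.0011
[186. 215.] [256.2 265.5] [0.5049 0.2078 0.0533] gap 0.0042
tri centre [0.5346 0.1768 0.0506]
top [0.5323 0.1758 0.059 ] ang [43.8 54.5 52.2 54.5] len [0.0157 0.0849 0.0155 0.0872]
side [0.5342 0.1813 0.059 ] ang [62.5 55.5 41.2 55. ] len [0.0154 0.0859 0.0166 0.0799]
```

View pics/c5.png

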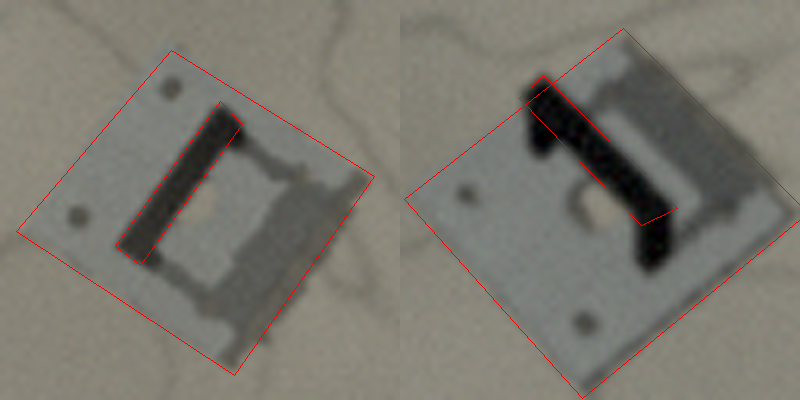

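Emit:
{"api": "carry_out", "payload": {"claw": [-1,-1,-1,-1,-1,-1,-1,-1,-1,-1,-1,-1,-1,-1,-1,-1,-1,-1,-1,-1], "linear": [[1.0,3.8,0],[1.0,3.8,0],[1.0,3.8,0],[1.0,3.8,0],[1.0,3.8,0],[1.0,3.8,0],[1.0,3.8,0],[1.0,3.8,0],[1.0,3.8,0],[1.0,3.8,0],[1.0,3.8,0],[1.0,3.8,0],[1.0,3.8,0],[1.0,3.8,0],[1.0,3.8,0],[1.0,3.8,0],[1.0,3.8,0],[1.0,3.8,0],[1.0,3.8,0],[1.0,3.8,0]], "turn": [[0,0,0],[0,0,0],[0,0,0],[0,0,0],[0,0,0],[0,0,0],[0,0,0],[0,0,0],[0,0,0],[0,0,0],[0,0,0],[0,0,0],[0,0,0],[0,0,0],[0,0,0],[0,0,0],[0,0,0],[0,0,0],[0,0,0],[0,0,0]]}}

```text
clock: 3.18
position: [0.5297, 0.1658, 0.2178]
tool_rot: [[-0.815, 0.579, -0.0], [0.579, 0.815, -0.0], [0.0, -0.001, -1.0]]
wrist_force: [1.5, -1.0, 0.8]
grip_width: 1.0
```

Emit:
{"api": "carry_out", "payload": {"claw": [-1,-1,-1,-1,-1,-1,-1,-1], "linear": [[0.2,0.6,2],[0.2,0.6,2],[0,0,2],[0,0,2],[0,0,2],[0,0,2],[0,0,1.0],[0,0,0]], "turn": [[0,0,0],[0,0,0],[0,0,0],[0,0,0],[0,0,0],[0,0,0],[0,0,0],[0,0,0]]}}

```text
clock: 3.85
position: [0.532, 0.1759, 0.0862]
tool_rot: [[-0.816, 0.578, -0.003], [0.578, 0.816, -0.001], [0.002, -0.002, -1.0]]
wrist_force: [-0.1, -0.7, -0.0]
grip_width: 1.001
```

```bash
python3 - <<'E'
from h import *
s=env.state(); print(s['clock'],s['position'],s['wrist_force'].round(1))
t=env.get_image('top')[:,:,::-1];d=env.get_image('side')[:,:,::-1]
cv2.imwrite('pics/t1.png',t);cv2.imwrite('pics/s1.png',d)
f=lambda i,x,y,w=40:cv2.resize(i[y-w:y+w,x-w:x+w],(400,400),interpolation=cv2.INTER_CUBIC)
cv2.imwrite('pics/g1.png',np.hstack([f(t,200,205),f(d,250,258)]))
E
```

```text
3.85 [0.53200087 0.17585643 0.08624889] [-0.1 -0.7 -0. ]
```

View pics/g1.png

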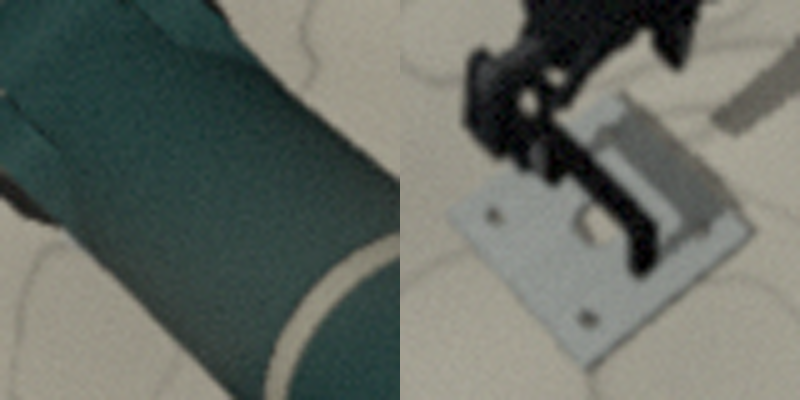

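Emit:
{"api": "carry_out", "payload": {"claw": [-1,-1,-1,-1,-1,-1,-1], "linear": [[0,0.1,0.8],[0,0.1,0.8],[0,0,0.8],[0,0,0.8],[0,0,0.6],[0,0,0],[0,0,0]], "turn": [[0,0,0],[0,0,0],[0,0,0],[0,0,0],[0,0,0],[0,0,0],[0,0,0]]}}

```text
clock: 4.53
position: [0.534, 0.178, 0.0498]
tool_rot: [[-0.816, 0.578, -0.001], [0.578, 0.816, -0.0], [0.001, -0.0, -1.0]]
wrist_force: [-0.3, 0.7, -0.4]
grip_width: 1.002
```

```bash
python3 - <<'E'
from h import *
s=env.state(); print(s['clock'],s['position'],s['wrist_force'].round(1))
d=env.get_image('side')[:,:,::-1]
f=lambda i,x,y,w=40:cv2.resize(i[y-w:y+w,x-w:x+w],(600,600),interpolation=cv2.INTER_CUBIC)
cv2.imwrite('pics/g2.png',f(d,250,258))
E
```

```text
4.5333 [0.53404175 0.17797038 0.0498414 ] [-0.3  0.7 -0.4]
```

View pics/g2.png

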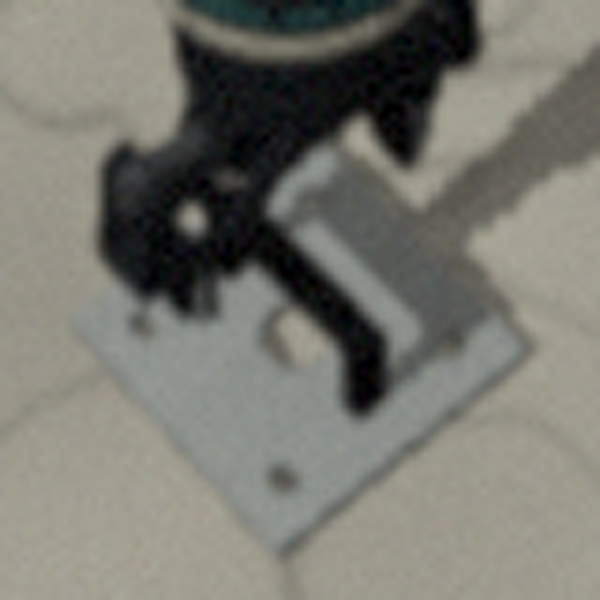

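```bash
python3 - <<'E'
from h import *
s=env.state(); R=s['tool_rot'];p=s['position']
P=[p,p+R@[0,.0425,0],p+R@[0,-.0425,0],p+R@[0,.057,0],p+R@[0,-.057,0]]
print(((proj('side',P)-[210,218])*7.5).round(0).tolist())
c=np.array([.5335,.178]);ex=np.array([.819,-.574])
print(((proj('side',[np.r_[c+ex*a,.059] for a in(-.043,0,.043)])-[210,218])*7.5).round(0).tolist())
E
```

```text
[[292.0, 271.0], [199.0, 341.0], [381.0, 203.0], [167.0, 366.0], [411.0, 180.0]]
[[375.0, 342.0], [294.0, 259.0], [216.0, 180.0]]
```

Emit:
{"api": "carry_out", "payload": {"claw": [-0.5,0,0.3,0.5,0.7,1,1,1,1,1,1,1], "linear": [[0,0,0.1],[0,0,0.1],[0,0,0],[0,0,0],[0,0,0],[0,0,0],[0,0,0],[0,0,0],[0,0,0],[0,0,0],[0,0,0],[0,0,0]], "turn": [[0,0,0],[0,0,0],[0,0,0],[0,0,0],[0,0,0],[0,0,0],[0,0,0],[0,0,0],[0,0,0],[0,0,0],[0,0,0],[0,0,0]]}}

```text
clock: 5.58
position: [0.5343, 0.1779, 0.0482]
tool_rot: [[-0.816, 0.578, -0.0], [0.578, 0.816, 0.0], [0.0, 0.0, -1.0]]
wrist_force: [-0.7, -0.3, 0.1]
grip_width: -0.001
```

```bash
python3 - <<'E'
from h import *
s=env.state(); print(s['clock'],s['position'],s['grip_width'])
d=env.get_image('side')[:,:,::-1];t=env.get_image('top')[:,:,::-1]
f=lambda i,x,y,w=40:cv2.resize(i[y-w:y+w,x-w:x+w],(400,400),interpolation=cv2.INTER_CUBIC)
cv2.imwrite('pics/g3.png',np.hstack([f(d,250,258),f(t,195,205)]))
E
```

```text
5.5833 [0.5343006  0.17791566 0.0481776 ] -0.0011492952050502253
```

View pics/g3.png

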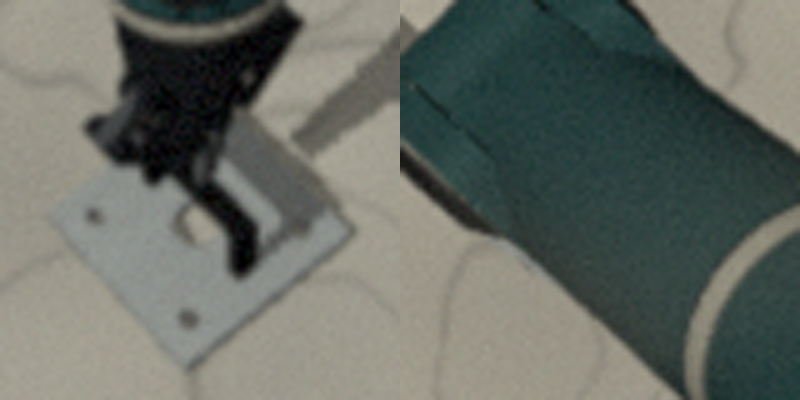

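Emit:
{"api": "carry_out", "payload": {"claw": [1,1,1,1,1,1,1,1,1], "linear": [[0,0,-0.2],[0,0,-0.4],[0,0,-0.5],[0,0,-0.5],[0,0,-0.4],[0,0,0],[0,0,0],[0,0,0],[0,0,0]], "turn": [[0,0,0],[0,0,0],[0,0,0],[0,0,0],[0,0,0],[0,0,0],[0,0,0],[0,0,0],[0,0,0]]}}

```text
clock: 6.43
position: [0.5342, 0.1779, 0.068]
tool_rot: [[-0.816, 0.578, -0.0], [0.578, 0.816, -0.0], [0.0, -0.0, -1.0]]
wrist_force: [0.1, 0.1, 0.5]
grip_width: -0.003
```

```bash
python3 - <<'E'
from h import *
s=env.state(); print(s['clock'],s['position'],s['grip_width'],s['wrist_force'],s['wrist_torque'])
d=env.get_image('side')[:,:,::-1];t=env.get_image('top')[:,:,::-1]
f=lambda i,x,y,w=40:cv2.resize(i[y-w:y+w,x-w:x+w],(400,400),interpolation=cv2.INTER_CUBIC)
cv2.imwrite('pics/g4.png',np.hstack([f(d,250,258),f(t,195,205)]))
E
```

```text
6.4333 [0.53417626 0.17786988 0.06800137] -0.002896507402604641 [0.0656107  0.11092254 0.48039361] [-0.02349311 -0.02798332  0.02815234]
```

View pics/g4.png

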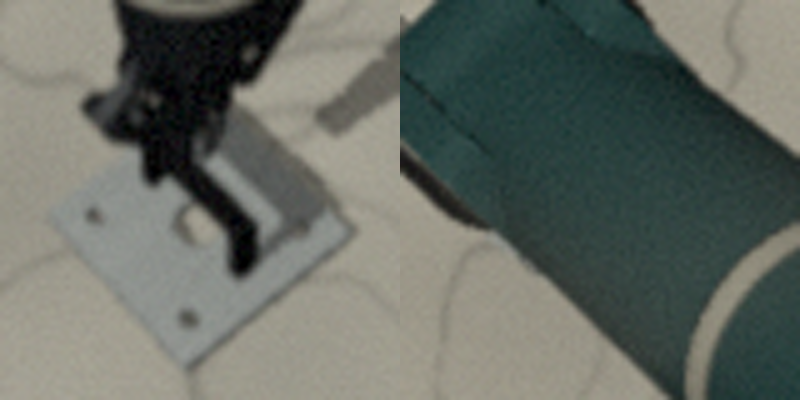

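```bash
python3 - <<'E'
from h import *
s=env.state(); R=s['tool_rot'];p=s['position']
d=env.get_image('side')[:,:,::-1]
x0,y0,w=215,195,70
v=cv2.resize(d[y0:y0+w,x0:x0+w],(600,600),interpolation=cv2.INTER_CUBIC)
v=np.clip(255*(v/255.)**.5,0,255).astype(np.uint8)
k=600/w
for off,c in(([0,0,0],(0,0,255)),([0,0,.014],(0,255,0)),([0,0,-.059],(255,0,0)),([0,.0425,-.059],(255,0,255)),([0,-.0425,-.059],(255,0,255))):
    q=(proj('side',[p+R@np.array(off)])[0]-[x0,y0]+.5)*k; cv2.circle(v,tuple(int(a) for a in q),4,c,-1)
cv2.imwrite('pics/g5.png',v)
E
```

View pics/g5.png

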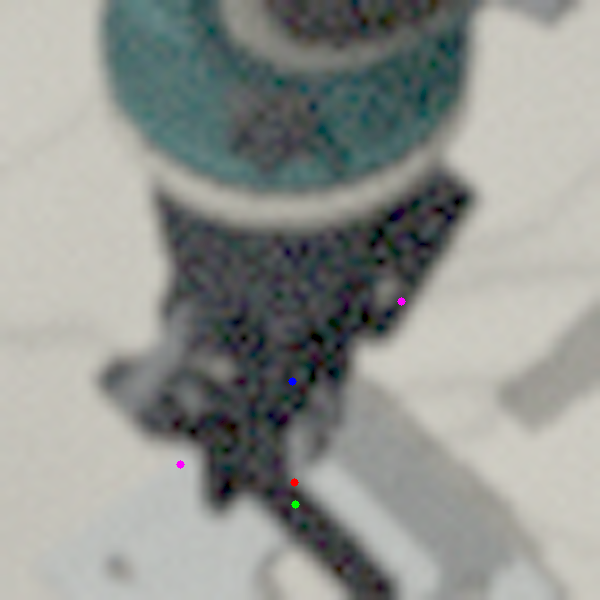

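```bash
python3 - <<'E'
from h import *
print('side cam',ray('side',[[0,0]])[0],'top',ray('top',[[0,0]])[0])
g=lambda v:np.clip(255*(v/255.)**.45,0,255).astype(np.uint8)
a=cv2.imread('pics/g3.png')[:,:400];b=cv2.imread('pics/g2.png')
cv2.imwrite('pics/g6.png',np.hstack([g(cv2.resize(b,(400,400))),g(a)]))
E
```

```text
side cam [0.40655941 0.64777431 0.92769913] top [0.32168926 0.01325213 1.3688427 ]
```

View pics/g6.png

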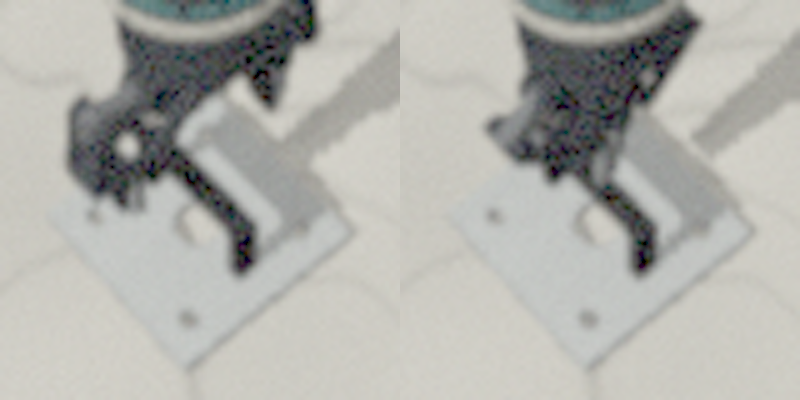

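The jaws shut on nothing and the cover didn't move. The side view shows the fingertips about 25 mm higher than I assumed, passing over the bar. I'll reopen, go lower in small steps while watching the force, and look again.

Emit:
{"api": "carry_out", "payload": {"claw": [-1,-1,-1,-1,-1,-1,-1,-1,-1,-1], "linear": [[0,0,0],[0,0,0],[0,0,0],[0,0,0],[0,0,0],[0,0,0.6],[0,0,0.6],[0,0,0.6],[0,0,0],[0,0,0]], "turn": [[0,0,0],[0,0,0],[0,0,0],[0,0,0],[0,0,0],[0,0,0],[0,0,0],[0,0,0],[0,0,0],[0,0,0]]}}

```text
clock: 7.42
position: [0.534, 0.178, 0.0496]
tool_rot: [[-0.816, 0.578, -0.001], [0.578, 0.816, -0.0], [0.001, -0.001, -1.0]]
wrist_force: [1.2, -0.6, 0.7]
grip_width: 0.998
```

Emit:
{"api": "carry_out", "payload": {"claw": [-1,-1,-1,-1,-1], "linear": [[0,0,0.4],[0,0,0.4],[0,0,0.4],[0,0,0],[0,0,0]], "turn": [[0,0,0],[0,0,0],[0,0,0],[0,0,0],[0,0,0]]}}

```text
clock: 7.83
position: [0.5341, 0.1779, 0.0379]
tool_rot: [[-0.816, 0.578, -0.0], [0.578, 0.816, 0.0], [0.0, -0.0, -1.0]]
wrist_force: [0.3, -0.1, 0.2]
grip_width: 1.003
```

```bash
python3 - <<'E'
from h import *
s=env.state(); R=s['tool_rot'];p=s['position']; print(s['clock'],p,s['grip_width'],s['wrist_force'])
d=env.get_image('side')[:,:,::-1]; cv2.imwrite('pics/s7raw.png',d)
x0,y0,w=215,210,70
v=cv2.resize(d[y0:y0+w,x0:x0+w],(600,600),interpolation=cv2.INTER_CUBIC)
v=np.clip(255*(v/255.)**.5,0,255).astype(np.uint8)
cv2.imwrite('pics/g7.png',v)
E
```

```text
7.8333 [0.53414464 0.17792234 0.03794446] 1.0028796587297244 [ 0.30288112 -0.05526074  0.18387381]
```

View pics/g7.png

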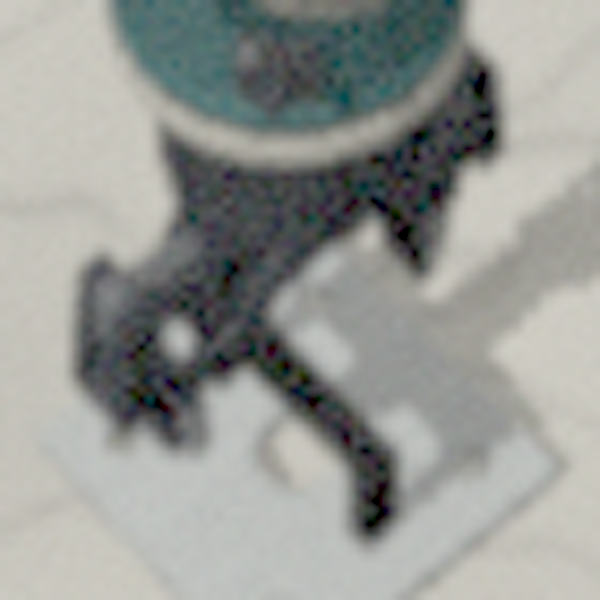

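```bash
python3 - <<'E'
from h import *
k=600/70
for z in(.03,.04,.05,.06,.07): 
    P=[[.534+.578*a,.178+.816*a,z] for a in(.0425,-.0425,0)]
    print(z,((proj('side',P)-[215,210]+.5)*k).round(0).tolist())
E
```

```text
0.03 [[192.0, 494.0], [397.0, 337.0], [296.0, 414.0]]
0.04 [[191.0, 479.0], [397.0, 321.0], [296.0, 399.0]]
0.05 [[190.0, 464.0], [398.0, 305.0], [296.0, 383.0]]
0.06 [[189.0, 448.0], [398.0, 289.0], [295.0, 367.0]]
0.07 [[188.0, 432.0], [399.0, 273.0], [295.0, 351.0]]
```

Emit:
{"api": "carry_out", "payload": {"claw": [-1,-1,-1,-1,-1,-1], "linear": [[0,0,0.3],[0,0,0.4],[0,0,0.4],[0,0,0.4],[0,0,0],[0,0,0]], "turn": [[0,0,0],[0,0,0],[0,0,0],[0,0,0],[0,0,0],[0,0,0]]}}

```text
clock: 8.38
position: [0.5341, 0.1779, 0.0229]
tool_rot: [[-0.816, 0.578, -0.001], [0.578, 0.816, 0.0], [0.0, -0.0, -1.0]]
wrist_force: [-0.1, 0.1, 0.1]
grip_width: 0.999
```

```bash
python3 - <<'E'
from h import *
s=env.state(); R=s['tool_rot'];p=s['position']; print(s['clock'],p,s['grip_width'],s['wrist_force'])
d=env.get_image('side')[:,:,::-1]; cv2.imwrite('pics/s8raw.png',d)
x0,y0,w=215,210,70
v=cv2.resize(d[y0:y0+w,x0:x0+w],(600,600),interpolation=cv2.INTER_CUBIC)
v=np.clip(255*(v/255.)**.5,0,255).astype(np.uint8)
cv2.imwrite('pics/g8.png',v)
E
```

```text
8.3833 [0.53410997 0.17791198 0.02288403] 0.9990755976394122 [-0.13255443  0.06842301  0.11077632]
```

View pics/g8.png

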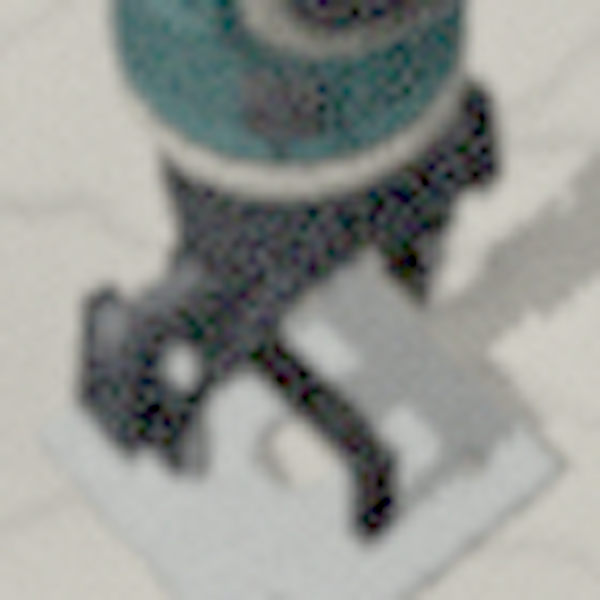

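Emit:
{"api": "carry_out", "payload": {"claw": [-0.5,0,0.3,0.5,0.7,1,1,1,1,1,1], "linear": [[0,0,0],[0,0,0],[0,0,0],[0,0,0],[0,0,0],[0,0,0],[0,0,0],[0,0,0],[0,0,0],[0,0,0],[0,0,0]], "turn": [[0,0,0],[0,0,0],[0,0,0],[0,0,0],[0,0,0],[0,0,0],[0,0,0],[0,0,0],[0,0,0],[0,0,0],[0,0,0]]}}

```text
clock: 9.35
position: [0.5344, 0.178, 0.0234]
tool_rot: [[-0.816, 0.578, 0.0], [0.578, 0.816, 0.0], [-0.0, 0.0, -1.0]]
wrist_force: [-0.1, -0.6, 5.4]
grip_width: 0.14
```

```bash
python3 - <<'E'
from h import *
s=env.state(); R=s['tool_rot'];p=s['position']; print(s['clock'],p,s['grip_width'],s['wrist_force'])
d=env.get_image('side')[:,:,::-1]; cv2.imwrite('pics/s9raw.png',d)
x0,y0,w=215,210,70
v=cv2.resize(d[y0:y0+w,x0:x0+w],(600,600),interpolation=cv2.INTER_CUBIC)
v=np.clip(255*(v/255.)**.5,0,255).astype(np.uint8)
cv2.imwrite('pics/g9.png',v)
E
```

```text
9.35 [0.53442062 0.17798933 0.02344503] 0.14044999158026641 [-0.06623844 -0.56232974  5.43934791]
```

View pics/g9.png

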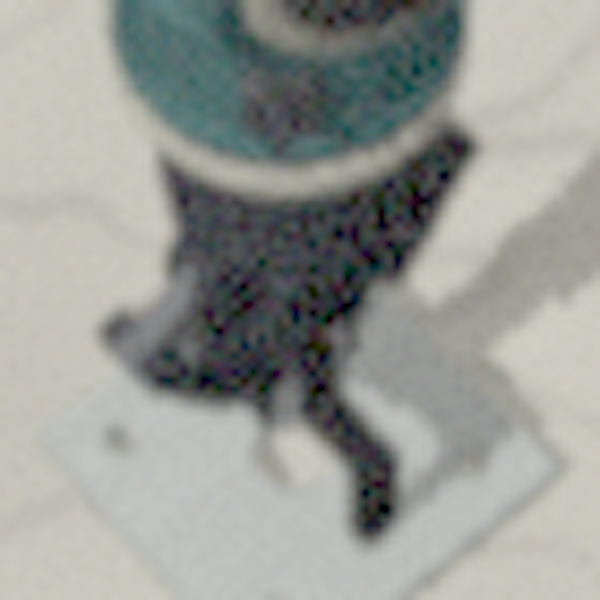

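Emit:
{"api": "carry_out", "payload": {"claw": [1,1,1,1,1,1,1,1,1,1,1], "linear": [[0,0,-0.2],[0,0,-0.5],[0,0,-0.8],[0,0,-1.2],[0,0,-1.5],[0,0,-1.5],[0,0,-1.5],[0,0,-1.5],[0,0,-0.8],[0,0,0],[0,0,0]], "turn": [[0,0,0],[0,0,0],[0,0,0],[0,0,0],[0,0,0],[0,0,0],[0,0,0],[0,0,0],[0,0,0],[0,0,0],[0,0,0]]}}

```text
clock: 10.32
position: [0.5344, 0.1777, 0.1186]
tool_rot: [[-0.816, 0.579, 0.001], [0.579, 0.816, -0.0], [-0.001, 0.0, -1.0]]
wrist_force: [-0.2, -0.7, -5.7]
grip_width: 0.146
```

```bash
cat > snap.py <<'E'
from h import *
import sys
def snap(tag,tc=None,sc=None,w=40):
    s=env.state(); print(s['clock'],s['position'].round(4),round(s['grip_width'],3),'F',s['wrist_force'].round(1),'M',s['wrist_torque'].round(2),'yaw y',np.degrees(np.arctan2(s['tool_rot'][1,1],s['tool_rot'][0,1])).round(2))
    out=[]
    for n,c in(('top',tc),('side',sc)):
        if c is None: continue
        i=env.get_image(n)[:,:,::-1]; cv2.imwrite(f'pics/{tag}_{n}.png',i)
        v=cv2.resize(i[c[1]-w:c[1]+w,c[0]-w:c[0]+w],(400,400),interpolation=cv2.INTER_CUBIC)
        out.append(np.clip(255*(v/255.)**.6,0,255).astype(np.uint8))
    if out: cv2.imwrite(f'pics/{tag}.png',np.hstack(out))
E
python3 -c "
from snap import *
snap('l1',(195,205),(250,240))"
```

```text
10.3167 [0.5344 0.1777 0.1186] 0.146 F [-0.2 -0.7 -5.7] M [-0.    0.02  0.05] yaw y 54.65
```

View pics/l1.png

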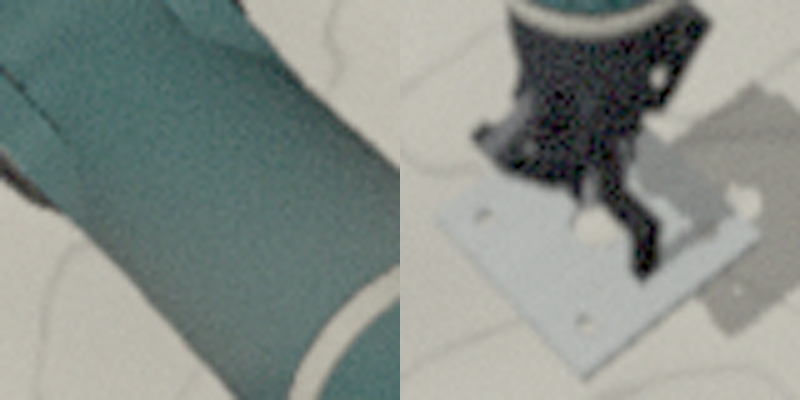

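Emit:
{"api": "carry_out", "payload": {"claw": [1,1,1,1,1,1,1,1,1,1,1,1,1,1,1,1,1,1,1,1], "linear": [[0,0,-1],[0,0,-2],[0,0,-2],[-0.6,-0.6,0],[-1.2,-1.2,0],[-1.8,-1.85,0],[-1.8,-1.85,0],[-1.8,-1.85,0],[-1.8,-1.85,0],[-1.8,-1.85,0],[-1.8,-1.85,0],[-1.8,-1.85,0],[-1.8,-1.85,0],[-1.8,-1.85,0],[-1.8,-1.85,0],[-1.8,-1.85,0],[-1.2,-1.2,0],[-0.6,-0.7,0],[0,0,0],[0,0,0]], "turn": [[0,0,0.04],[0,0,0.04],[0,0,0.036],[0,0,0],[0,0,0],[0,0,0],[0,0,0],[0,0,0],[0,0,0],[0,0,0],[0,0,0],[0,0,0],[0,0,0],[0,0,0],[0,0,0],[0,0,0],[0,0,0],[0,0,0],[0,0,0],[0,0,0]]}}

```text
clock: 12.08
position: [0.5468, -0.1571, 0.1672]
tool_rot: [[-0.743, 0.669, -0.001], [0.669, 0.743, 0.001], [0.001, -0.0, -1.0]]
wrist_force: [1.0, 0.2, -5.4]
grip_width: 0.151
```

```bash
python3 -c "
from snap import *
snap('p1',(305,195),(272,150))"
```

```text
12.0833 [ 0.5468 -0.1571  0.1672] 0.151 F [ 1.   0.2 -5.4] M [ 0.06 -0.01  0.03] yaw y 48.03
```

View pics/p1.png

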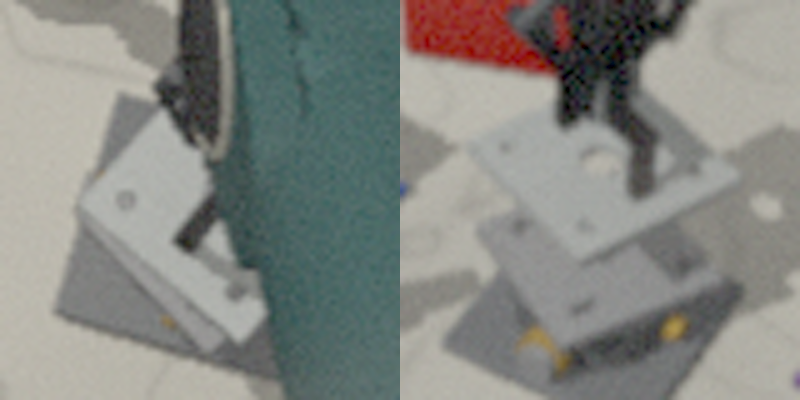

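```bash
python3 - <<'E'
from meas import *
S=cv2.imread('pics/p1_side.png');T=cv2.imread('pics/p1_top.png')
z=.1672-.0234+.008
# manual: side corners left,bottom,right ; edgefit on quad with 4th from parallelogram
o=np.array([232,110]); L,B,Rr=[np.array(p) for p in((70,145),(182,260),(338,175))]
q=np.array([L,L+Rr-B,Rr,B])*.2+o-.5
e=edgefit(S,q,1.2); 
W=onplane('side',e,z); print('side corners px',((e-o+.5)/.2).round(0).tolist())
D=np.roll(W,-1,0)-W
print('len',np.linalg.norm(D,axis=1).round(4),'ang',(np.degrees(np.arctan2(D[:,1],D[:,0]))%90).round(1))
# centre from left edge (B-L) and bottom edge (Rr-B): from corners L,B,R
print('side centre LR',((W[0]+W[2])/2).round(4),'B-based')
uB=(W[0]-W[3])/np.linalg.norm(W[0]-W[3]);vB=(W[2]-W[3])/np.linalg.norm(W[2]-W[3])
print('from B corner',(W[3]+.06*(uB+vB)).round(4))
# bore centre in side
print('bore',onplane('side',(np.array([[200,160]])*.2+o-.5),z-.004).round(4))
# top: left corner, visible edges
o=np.array([265,155]); pts=np.array([(80,200),(165,108),(240,343)])*.2+o-.5
W=onplane('top',pts,z); print('top',W.round(4)); u=(W[1]-W[0]);v=(W[2]-W[0]); print(np.linalg.norm(u),np.linalg.norm(v),np.degrees(np.arctan2(u[1],u[0]))%90,np.degrees(np.arctan2(v[1],v[0]))%90)
u/=np.linalg.norm(u);v/=np.linalg.norm(v); print('top centre',W[0]+.06*(u+v))
E
```

```text
side corners px [[70.0, 140.0], [223.0, 68.0], [343.0, 177.0], [179.0, 261.0]]
len [0.1161 0.1194 0.1208 0.1197] ang [48.3 48.4 48.4 46.2]
side centre LR [ 0.5453 -0.1562  0.1518] B-based
from B corner [ 0.5456 -0.156   0.1518]
bore [[ 0.5485 -0.1583  0.1478]]
top [[ 0.5441 -0.075   0.1518]
 [ 0.597  -0.125   0.1518]
 [ 0.4612 -0.1626  0.1518]]
0.07276604403173514 0.12065816458308197 46.589987853866816 46.576889803293454
top centre [ 0.54646202 -0.1597911   0.1518    ]
```

Emit:
{"api": "carry_out", "payload": {"claw": [1,1,1,1,1,1,1,1], "linear": [[0,0.05,0.4],[0,0.05,0.8],[0,0,0.8],[0,0,0.8],[0,0,0.8],[0,0,0.4],[0,0,0.1],[0,0,0]], "turn": [[0,0,0],[0,0,0],[0,0,0],[0,0,0],[0,0,0],[0,0,0],[0,0,0],[0,0,0]]}}

```text
clock: 12.85
position: [0.5479, -0.1566, 0.1268]
tool_rot: [[-0.743, 0.669, -0.001], [0.669, 0.743, 0.0], [0.001, -0.0, -1.0]]
wrist_force: [0.4, 0.7, -6.0]
grip_width: 0.141
```

```bash
python3 -c "
from snap import *
snap('p2',(305,195),(272,160))"
```

```text
12.85 [ 0.5479 -0.1566  0.1268] 0.141 F [ 0.4  0.7 -6. ] M [ 0.   -0.01  0.  ] yaw y 48.02
```

View pics/p2.png

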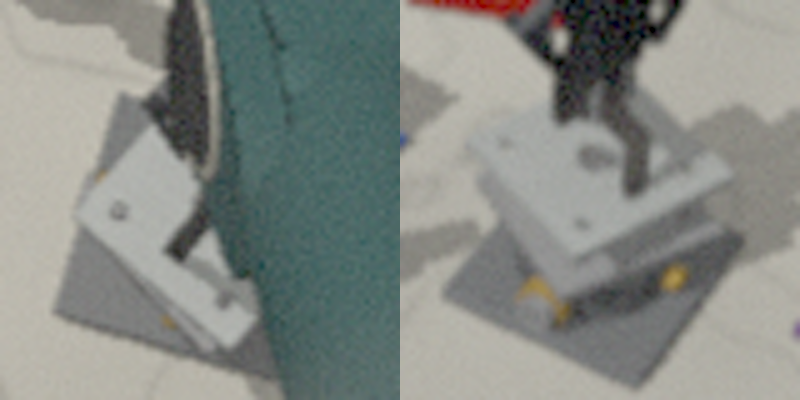

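Emit:
{"api": "carry_out", "payload": {"claw": [1,1,1,1,1,1], "linear": [[0,0,0.2],[0,0,0.2],[0,0,0.2],[0,0,0.2],[0,0,0],[0,0,0]], "turn": [[0,0,0],[0,0,0],[0,0,0],[0,0,0],[0,0,0],[0,0,0]]}}

```text
clock: 13.45
position: [0.548, -0.1566, 0.1191]
tool_rot: [[-0.743, 0.669, -0.0], [0.669, 0.743, 0.0], [0.0, -0.0, -1.0]]
wrist_force: [-0.9, -0.2, -5.7]
grip_width: 0.146
```

Emit:
{"api": "carry_out", "payload": {"claw": [1,1,1,1], "linear": [[0,0,0.15],[0,0,0.15],[0,0,0],[0,0,0]], "turn": [[0,0,0],[0,0,0],[0,0,0],[0,0,0]]}}

```text
clock: 13.78
position: [0.548, -0.1566, 0.1161]
tool_rot: [[-0.743, 0.669, -0.0], [0.669, 0.743, 0.0], [0.0, -0.0, -1.0]]
wrist_force: [-0.1, -0.2, -4.4]
grip_width: 0.143
```

Emit:
{"api": "carry_out", "payload": {"claw": [1,1,1,1], "linear": [[0,0,0.15],[0,0,0.15],[0,0,0],[0,0,0]], "turn": [[0,0,0],[0,0,0],[0,0,0],[0,0,0]]}}

```text
clock: 14.12
position: [0.5478, -0.157, 0.113]
tool_rot: [[-0.743, 0.669, -0.0], [0.669, 0.743, -0.0], [0.0, -0.0, -1.0]]
wrist_force: [-0.7, -1.5, -7.6]
grip_width: 0.148
```

```bash
python3 -c "
from snap import *
snap('p3',None,(272,160))"
```

```text
14.1167 [ 0.5478 -0.157   0.113 ] 0.148 F [-0.7 -1.5 -7.6] M [-0.57  0.    0.  ] yaw y 48.0
```

View pics/p3.png

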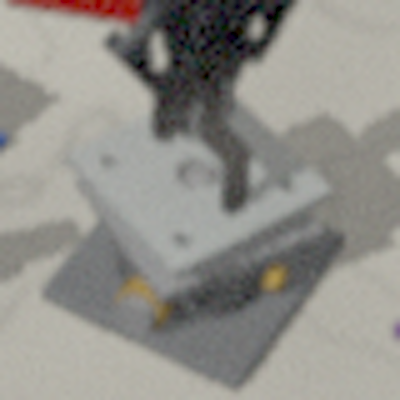

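Emit:
{"api": "carry_out", "payload": {"claw": [1,1,1,1], "linear": [[-0.05,-0.05,0],[-0.05,-0.06,0],[0,0,0],[0,0,0]], "turn": [[0,0,0],[0,0,0],[0,0,0],[0,0,0]]}}

```text
clock: 14.5
position: [0.5481, -0.158, 0.1132]
tool_rot: [[-0.743, 0.669, 0.0], [0.669, 0.743, 0.0], [0.0, 0.0, -1.0]]
wrist_force: [0.2, 0.9, -5.5]
grip_width: 0.143
```

```bash
python3 -c "
from snap import *
snap('p3')"
```

```text
14.5 [ 0.5481 -0.158   0.1132] 0.143 F [ 0.2  0.9 -5.5] M [-0.02  0.   -0.01] yaw y 48.01
```

Emit:
{"api": "carry_out", "payload": {"claw": [1,1,1,1,1], "linear": [[-0.03,-0.04,0.1],[0,0,0.1],[0,0,0.1],[0,0,0],[0,0,0]], "turn": [[0,0,0],[0,0,0],[0,0,0],[0,0,0],[0,0,0]]}}

```text
clock: 14.92
position: [0.5479, -0.1586, 0.1101]
tool_rot: [[-0.743, 0.669, -0.0], [0.669, 0.743, 0.0], [0.0, -0.0, -1.0]]
wrist_force: [0.1, -0.4, -4.8]
grip_width: 0.149
```

```bash
python3 -c "
from snap import *
snap('p3')"
```

```text
14.9167 [ 0.5479 -0.1586  0.1101] 0.149 F [ 0.1 -0.4 -4.8] M [-0.02 -0.04 -0.  ] yaw y 48.02
```

Emit:
{"api": "carry_out", "payload": {"claw": [1,1,1,1,1,1], "linear": [[0,0,0.1],[0,0,0.1],[0,0,0.05],[0,0,0.05],[0,0,0],[0,0,0]], "turn": [[0,0,0],[0,0,0],[0,0,0],[0,0,0],[0,0,0],[0,0,0]]}}

```text
clock: 15.42
position: [0.5481, -0.1586, 0.1074]
tool_rot: [[-0.743, 0.669, 0.0], [0.669, 0.743, -0.0], [-0.0, 0.0, -1.0]]
wrist_force: [-1.7, -0.3, 0.5]
grip_width: 0.145
```

```bash
python3 -c "
from snap import *
snap('p3')"
```

```text
15.4167 [ 0.5481 -0.1586  0.1074] 0.145 F [-1.7 -0.3  0.5] M [0.05 0.4  0.05] yaw y 48.02
```

Emit:
{"api": "carry_out", "payload": {"claw": [1,1,1,1], "linear": [[0,0,0],[0,0,0],[0,0,0],[0,0,0]], "turn": [[0,0,0.02],[0,0,0.02],[0,0,0.02],[0,0,0]]}}

```text
clock: 15.75
position: [0.5482, -0.1586, 0.1073]
tool_rot: [[-0.7, 0.714, 0.0], [0.714, 0.7, 0.0], [-0.0, 0.0, -1.0]]
wrist_force: [0.1, -0.2, -0.9]
grip_width: 0.143
```

```bash
python3 -c "
from snap import *
snap('p3')"
```

```text
15.75 [ 0.5482 -0.1586  0.1073] 0.143 F [ 0.1 -0.2 -0.9] M [ 0.1  -0.29  0.06] yaw y 44.46
```

Emit:
{"api": "carry_out", "payload": {"claw": [1,1,1,1], "linear": [[0,0,0],[0,0,0],[0,0,0],[0,0,0]], "turn": [[0,0,0.015],[0,0,0.015],[0,0,0.01],[0,0,0]]}}

```text
clock: 16.08
position: [0.5476, -0.1587, 0.1068]
tool_rot: [[-0.672, 0.741, -0.001], [0.741, 0.672, 0.0], [0.001, -0.001, -1.0]]
wrist_force: [0.8, 0.3, -6.1]
grip_width: 0.145
```

```bash
python3 -c "
from snap import *
snap('p3')"
```

```text
16.0833 [ 0.5476 -0.1587  0.1068] 0.145 F [ 0.8  0.3 -6.1] M [-0.   -0.02  0.04] yaw y 42.22
```

Emit:
{"api": "carry_out", "payload": {"claw": [1,1,1,1,1], "linear": [[0,0,0.1],[0,0,0.1],[0,0,0.05],[0,0,0],[0,0,0]], "turn": [[0,0,0],[0,0,0],[0,0,0],[0,0,0],[0,0,0]]}}

```text
clock: 16.5
position: [0.5479, -0.1586, 0.1046]
tool_rot: [[-0.673, 0.74, -0.0], [0.74, 0.673, 0.0], [0.0, -0.0, -1.0]]
wrist_force: [-0.2, -0.4, -4.9]
grip_width: 0.146
```

```bash
python3 -c "
from snap import *
snap('p3')"
```

```text
16.5 [ 0.5479 -0.1586  0.1046] 0.146 F [-0.2 -0.4 -4.9] M [-0.03  0.02  0.01] yaw y 42.29
```

Emit:
{"api": "carry_out", "payload": {"claw": [1,1,1,1,1], "linear": [[0,0,0.1],[0,0,0.15],[0,0,0.15],[0,0,0],[0,0,0]], "turn": [[0,0,0],[0,0,0],[0,0,0],[0,0,0],[0,0,0]]}}

```text
clock: 16.92
position: [0.5479, -0.1586, 0.1006]
tool_rot: [[-0.673, 0.74, -0.0], [0.74, 0.673, 0.0], [0.0, -0.0, -1.0]]
wrist_force: [1.2, -0.3, -4.5]
grip_width: 0.144
```

```bash
python3 -c "
from snap import *
snap('p3')"
```

```text
16.9167 [ 0.5479 -0.1586  0.1006] 0.144 F [ 1.2 -0.3 -4.5] M [0.04 0.01 0.02] yaw y 42.29
```

Emit:
{"api": "carry_out", "payload": {"claw": [1,1,1,1,1,1], "linear": [[0,0,0.15],[0,0,0.15],[0,0,0.15],[0,0,0.1],[0,0,0],[0,0,0]], "turn": [[0,0,0],[0,0,0],[0,0,0],[0,0,0],[0,0,0],[0,0,0]]}}

```text
clock: 17.42
position: [0.5479, -0.1586, 0.0951]
tool_rot: [[-0.673, 0.74, -0.0], [0.74, 0.673, 0.0], [0.0, -0.0, -1.0]]
wrist_force: [0.1, 0.1, -4.4]
grip_width: 0.145
```

```bash
python3 -c "
from snap import *
snap('p3')"
```

```text
17.4167 [ 0.5479 -0.1586  0.0951] 0.145 F [ 0.1  0.1 -4.4] M [ 0.05  0.02 -0.02] yaw y 42.28
```

Emit:
{"api": "carry_out", "payload": {"claw": [1,1,1,1,1,1], "linear": [[0,0,0.05],[0,0,0.05],[0,0,0.05],[0,0,0.05],[0,0,0],[0,0,0]], "turn": [[0,0,0],[0,0,0],[0,0,0],[0,0,0],[0,0,0],[0,0,0]]}}

```text
clock: 17.92
position: [0.5481, -0.1586, 0.0934]
tool_rot: [[-0.673, 0.74, 0.0], [0.74, 0.673, -0.0], [-0.0, 0.0, -1.0]]
wrist_force: [-1.6, 0.5, 2.2]
grip_width: 0.142
```

```bash
python3 -c "
from snap import *
snap('p4',(305,195),(272,165))"
```

```text
17.9167 [ 0.5481 -0.1586  0.0934] 0.142 F [-1.6  0.5  2.2] M [ 0.08  0.45 -0.03] yaw y 42.29
```

View pics/p4.png

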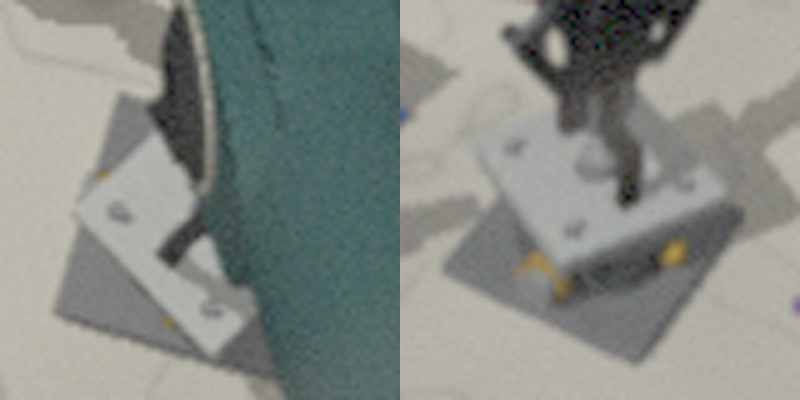

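Emit:
{"api": "carry_out", "payload": {"claw": [0.6,0.4,0,-0.5,-1,-1,-1,-1,-1], "linear": [[0,0,0],[0,0,0],[0,0,0],[0,0,0],[0,0,0],[0,0,0],[0,0,0],[0,0,0],[0,0,0]], "turn": [[0,0,0],[0,0,0],[0,0,0],[0,0,0],[0,0,0],[0,0,0],[0,0,0],[0,0,0],[0,0,0]]}}

```text
clock: 18.77
position: [0.548, -0.1586, 0.0932]
tool_rot: [[-0.673, 0.74, -0.0], [0.74, 0.673, 0.0], [0.0, -0.0, -1.0]]
wrist_force: [0.5, 0.5, 0.4]
grip_width: 0.997
```

Emit:
{"api": "carry_out", "payload": {"claw": [-1,-1,-1,-1,-1,-1,-1,-1,-1,-1,-1], "linear": [[0,0,-0.3],[0,0,-0.8],[0,0,-1.5],[0,0,-2],[0,0,-2],[0,0,-2],[0,0,-2],[0,0,-2],[0,0,-2],[0,0,0],[0,0,0]], "turn": [[0,0,0],[0,0,0],[0,0,0],[0,0,0],[0,0,0],[0,0,0],[0,0,0],[0,0,0],[0,0,0],[0,0,0],[0,0,0]]}}

```text
clock: 19.68
position: [0.5484, -0.1587, 0.2405]
tool_rot: [[-0.673, 0.74, 0.002], [0.74, 0.673, -0.001], [-0.002, 0.001, -1.0]]
wrist_force: [0.0, -0.0, -1.1]
grip_width: 1.002
```

```bash
python3 -c "
from snap import *
snap('p5',(305,195),(272,165))"
```

```text
19.6833 [ 0.5484 -0.1587  0.2405] 1.002 F [ 0.  -0.  -1.1] M [ 0.06 -0.03 -0.03] yaw y 42.28
```

View pics/p5.png

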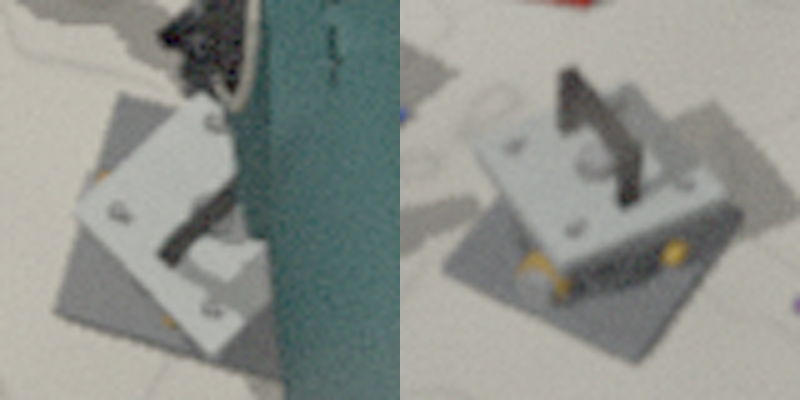

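Emit:
{"api": "carry_out", "payload": {"claw": [-1,-1,-1,-1,-1,-1,-1,-1,-1,-1], "linear": [[0.7,0.6,-0.5],[1.5,1.4,-0.5],[2,1.8,0],[2,1.8,0],[2,1.8,0],[2,1.8,0],[2,1.8,0],[2,1.8,0],[1.2,1.1,0],[0,0,0]], "turn": [[0,0,0],[0,0,0],[0,0,0],[0,0,0],[0,0,0],[0,0,0],[0,0,0],[0,0,0],[0,0,0],[0,0,0]]}}

```text
clock: 20.62
position: [0.5463, 0.0536, 0.2492]
tool_rot: [[-0.677, 0.736, -0.001], [0.736, 0.677, 0.001], [0.001, 0.001, -1.0]]
wrist_force: [-0.5, 0.4, -0.1]
grip_width: 0.999
```

```bash
python3 - <<'E'
from snap import *
snap('p6',(305,195),(272,165))
from meas import *
T=cv2.imread('pics/p6_top.png');S=cv2.imread('pics/p6_side.png')
a=edgefit(T,np.array([(205,90),(358,240),(213,357),(76,210)])*.2+[265,155]-.5,1.5)
b=edgefit(S,np.array([(73,138),(232,83),(328,190),(162,260)])*.2+[232,125]-.5,1.5)
report(a,b,.078)
for n,o,q,im in(('top',(265,155),a,T),('side',(232,125),b,S)):print(n,((q-o+.5)/.2).round(0).tolist())
for n in('top','side'):
    d=cv2.absdiff(cv2.imread(f'pics/{n}0.png'),cv2.imread(f'pics/p6_{n}.png')).max(2); cv2.imwrite(f'pics/d_{n}.png',(d>45).astype(np.uint8)*255)
E
```

```text
20.6167 [0.5463 0.0536 0.2492] 0.999 F [-0.5  0.4 -0.1] M [0.06 0.03 0.03] yaw y 42.6
[304.  173.1] [245.2 150.3] [ 0.6242 -0.1508  0.097 ] gap 0.0113
[335.9 201.4] [278.7 141.9] [ 0.5382 -0.2488  0.0639] gap 0.0035
[306.1 225.1] [297.6 163.7] [ 0.4626 -0.154   0.0766] gap 0.0029
[278.9 196.6] [262.5 178.2] [ 0.5544 -0.076   0.0681] gap 0.0027
tri centre [ 0.5448 -0.1574  0.0764]
top [ 0.543  -0.1571  0.078 ] ang [46.2 37.4 42.  42.5] len [0.1282 0.1157 0.1176 0.1059]
side [ 0.547  -0.1562  0.078 ] ang [33.5 43.1 42.3 38.4] len [0.1167 0.1123 0.1258 0.1304]
top [[197.0, 93.0], [357.0, 235.0], [208.0, 353.0], [72.0, 210.0]]
side [[68.0, 129.0], [236.0, 87.0], [331.0, 196.0], [155.0, 269.0]]
```

View pics/p6.png

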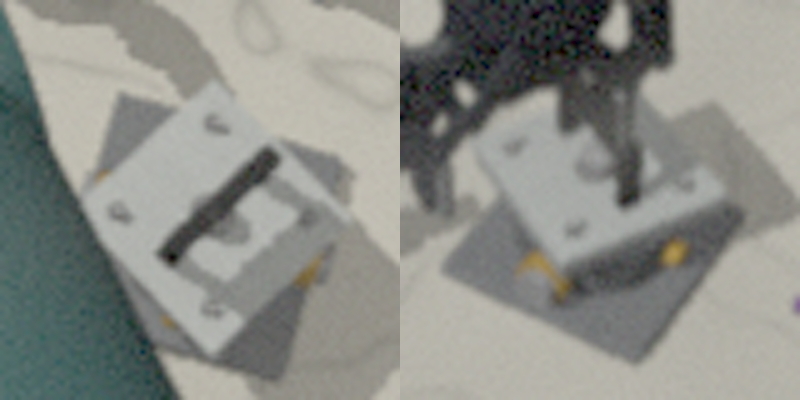

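View pics/p6_top.png

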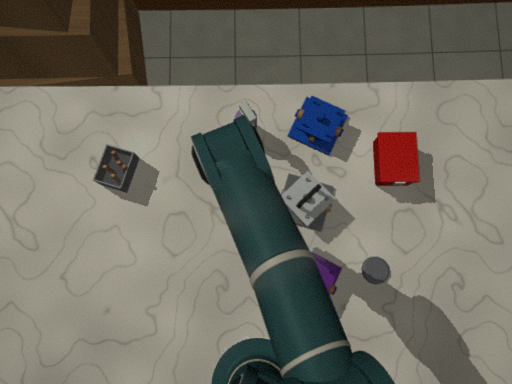

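View pics/p6_side.png

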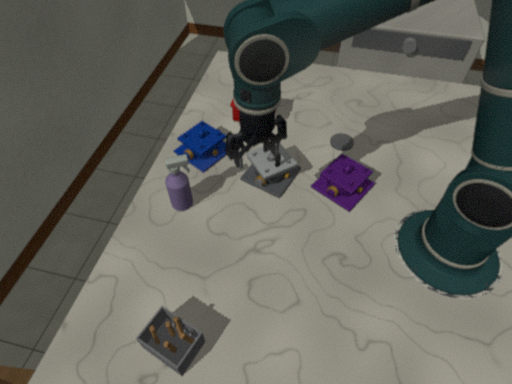

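View pics/d_side.png

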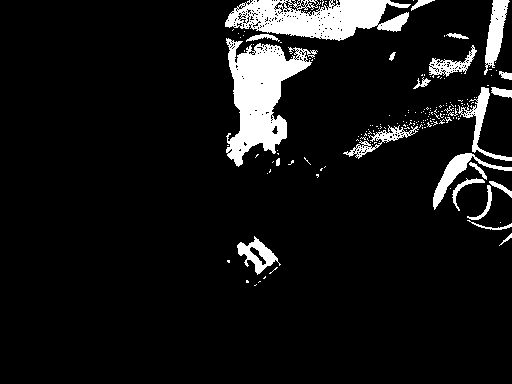

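```bash
python3 -c "
from bench import env
s=env.state();print(s['clock'],s['joint_velocities'].round(3).tolist());print(env.close_job())"
```

```text
20.7167 [0.025, -0.001, 0.019, -0.003, 0.002, 0.001, 0.01]
the job is handed in; nothing more can be done
None
```

The square cover is on the grey strainer, fully home on the stud plate and released. I handed the job in at about 20.7 s.

**What I did:**
- **First grasp missed:** the jaws shut on nothing because the fingertips stood about 25 mm higher than the text and my estimate implied. The cover did not move. I went lower and gripped the bar, with the opening at about 0.145.
- **Over the spigot:** I set the cover over the spigot about 6° off the plate's angle. The bore brushed the spigot's taper lightly, so I moved it 1.5 mm to −y, then a further 0.5 mm.
- **Onto the studs:** the cover touched the stud tips with about 6 N. I turned it from 48.0° to 42.2° until the contact force vanished, then slid it down in small steps. It came to rest with about 7 N.

**Last checks:**
- **Height:** the tool stopped 70.0 mm above where it had gripped the cover on the counter, which matches the stated height of the plate.
- **Fit:** the pictures show studs standing in the holes, one of them in shadow, and the spigot up through the bore.
- **Surroundings:** in the side-view comparison the bystanders I could see had not moved. The arm hid part of the red tub there, but it looks in place in the top view. At the end the wrist force was near zero, and the gripper was open and clear.

**Disagreements:**
- **Camera bias:** the two views differed by about 5 mm in y, and heights triangulated from them came out 7–10 mm low. I relied on differences within each view and on touch.
- **Final edge fit:** the last fit of the cover's edges was noisy, partly because the gripper covered them in the side view. It put the cover's top at 76 mm against the expected 78 mm, so it does not confirm flatness on its own.
- **Small moment:** with the cover home but still gripped there was a 0.45 N m moment at the wrist, which suggests slightly uneven contact before I let go.

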